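# Clamp a glued display plinth in the bench press

### The arm

A 6-joint arm with a two-finger parallel gripper is mounted at the origin on the work surface. World frame = base frame: x ahead of the robot, y to its left, z up, the work surface at z = 0. Lengths are in m, angles in rad, forces in N, time in s.
With the tool pointing down it reaches from about 0.275 to 0.825 m from the base axis. Payload 5.2 kg.
Tool frame: the origin (TCP) lies on the centre line of the jaws, within the pads' length; the fingertips stand 17 mm ahead of it and the grasp point (between the pads) lies 2 mm behind it; y points along the fingers, z is the direction in which the jaws open and shut, and the axes are right-handed (so a half turn about y gives the same grasp; the last joint's range is limited). The gripper opens to 93 mm and grips with 3 to 60 N. Pads are 15 mm wide; open, the fingers measure 128 mm over their backs; the gripper's body (75 mm by 188 mm) begins 65 mm behind the grasp point.
Start: joints at [-1.357, 0.259, 1.535, -0, 1.348, -0.203], TCP at [0.223, -0.503, 0.236] pointing down, gripper open.
Joint ranges: [-3.14, 3.14], [-0.91, 2.08], [0.19, 2.58], [-1.22, 4.36], [0.22, 2.71], [-3.12, 3.12]. Speed limits (rad/s): [2.57, 2.57, 3.14, 3.14, 3.14, 3.14].

### API

Orientations are given as [roll, pitch, yaw] about the fixed x, y, z axes, in that order (R = Rz(yaw) Ry(pitch) Rx(roll)).
In Python, from cell import env gives the robot as it stands. Calls block until the motion is done:
- env.movep(position, orientation): joint-space move of the TCP to a pose.
- env.servo_line(position, frame=None, v=0.15): straight line of the TCP; frame=None keeps the orientation; v is the mean speed in m/s.
- env.move_j(angles): joint-space move.
- env.set_gripper(opening): finger opening in m; the grip force is fixed at half the most; returns when the fingers have stopped.
- env.sleep(seconds).
- env.ik(position, orientation): joint angles nearest the present ones, or None.
- env.snapshot(name): name is "side" or "top" or "wrist"; returns (picture, depth): 420x560x3 uint8, blue, green, red; 420x560 float32, m along the optical axis (not along the pixel's ray), 0 where there is no reading.
- env.camera_params(name): a dict with "K" (3x3 intrinsics, pixels), "k1" (the pictures are not rectified: a ray, as slopes to the right and down, at radius r is drawn at 1 + k1 r^2 times it, then the intrinsics apply), "eye" and "attitude" of the camera in the world; the wrist camera has in their place "hand_eye" (4x4, takes a point from camera to tool coordinates, whose origin is the TCP and whose axes are the tool frame's). Camera axes: x right, y down, z forward; pixel columns grow to the right and rows downward; lengths in m; the calibration is good to about 2 mm. A picture is of the moment at which its call begins: read the wrist's pose just before it. camera_params takes no time and is no camera call.
A pose or a line that the arm cannot do raises env.MotionError and nothing moves.
- env.close_job(): hands the job in, once; it reports no verdict.
Readings, each from a call of its own:
- env.get_time_s(): time.
- env.get_joints(): joint angles.
- env.get_joint_vel(): joint speeds.
- env.get_effort(): joint torques, N m.
- env.get_ee_pos(): TCP position.
- env.get_tcp_rot(): TCP orientation.
- env.get_wrist_force(): force on the tool from outside, world axes, zero at the start.
- env.get_torque(): the same for the moment, N m.
- env.get_opening(): finger opening in m.
Only numpy, scipy, OpenCV 4.12 (cv2) and the standard library are available. Lean on these libraries where they do the work, as an engineer would, in place of code of your own. Each camera call takes 0.05 s, during which the arm holds its last target. There are 200 camera calls.

### The job

The brass plate glued on this display plinth has to set under pressure. Put the plinth, brass plate first, into the channel of the small bench press, flat on its bed and fully home against the end stop; then turn the black knob on top clockwise so that the foot comes down on the brass plate and keeps pressing it with about 14 N (never more than 32 N, which would squeeze the glue out), let go and leave it clamped. Leave the other things on the bench where they are.

Things in the scene. Friction and masses are not known exactly. Their poses are not given: they have to be found in the camera images.
- plinth: Loose dark wooden bar 140 x 40 x 18 mm (own x, y, z), 110 to 230 g; origin: centre of its underside. Brass plate 46 x 34 x 4 mm on top at x = +42 mm (top 22 mm above the underside); grey resin stump 26 mm wide, 22 mm tall on top at x = -18 mm. Grip the free end (x -70 to -35 mm) across the 40 mm. Fully home: x = -42, y = 0, z = 8 mm in bed, axes parallel.
- bed: Fixed bed of the press; origin on the screw axis at bench level, x into the channel. Steel plate 8 mm thick, x -72 to +34 mm, 110 mm wide. Two fences, tops 20 mm above the bench, leave a channel 43 mm wide from x = -54 to +26 mm, its mouth flaring to about 54 mm at x = -76 mm. The seated plinth sticks out 40 mm in front of the plate.
- stop (a point): Middle of the end stop's face at the far end of the channel: x = +28 mm, y = 0, z = 14 mm in bed. The stop is 12 mm tall above the plate.
- press: Fixed grey frame with screw and foot; origin and axes as bed. Column at x 60 to 105 mm; arm 56 mm wide from x = -25 mm back, 64 to 92 mm above the bench. Foot: rubber pad 26 mm wide, its setting on the screw unknown within 3 mm: underside 39 to 45 mm above the bench at knob angle 0 (seated brass top: 30 mm). Pad gives 8 N/mm: 30 N per rad of knob once touching.
- knob (a joint): Knob angle, rad; grows clockwise seen from above as the foot goes down 3.82 mm per rad (24 mm a turn); 0.4 to 1.2 at the start, limit 7. Turning takes about 0.12 N m of friction; once the foot presses, each newton adds about 0.004 N m against clockwise turning (the moment on the hand about vertical shifts by +0.055 N m at 14 N). The screw stays where it is left.
- knob_grip (a point): Centre of the black ribbed round knob on top of the press, 40 mm across, 32 mm tall, axis vertical: on the axis, 14 mm below its top face; 136 mm above the bench at knob angle 0, 3.82 mm lower per rad turned: the hand must go down with it. Grip it from above at any yaw.
- jar_a: Small paint jar, 38 mm across and 42 mm tall, white cap; origin under its centre. Bystander.
- jar_b: Small paint jar, 38 mm across and 42 mm tall, red cap; origin under its centre. Bystander.
- glue: Glue bottle, 48 mm across and 85 mm tall; origin under its centre. Bystander.
- cup: White paper cup, 64 mm across and 65 mm tall; origin under its centre. Bystander.
- brush: Flat paint brush about 140 mm long lying on the bench; origin under its middle. Bystander.
- spray: Spray can, 52 mm across and 160 mm tall; origin under its centre. Bystander.
- figure: Little green painted figure on a steel pin in a cork 44 mm across, 130 mm tall in all; origin under the cork. Bystander.
Mind the look-alikes: they are no part of the job. Leave any blue look-alike of the plinth alone.

How it is judged:
On the way, in this order (a step that is already met when the one before it is completed fails the run):
1. the plinth lies in the channel, flat on the bed and home against the stop (x of plinth in the frame of bed between -0.045 and -0.039 m and y of plinth in the frame of bed between -0.003 and 0.003 m and z of plinth in the frame of bed between 0.006 and 0.01 m and angle between the x axis of plinth and the x axis of bed, either way round below 0.05 rad), for 0.2 s.
2. the foot presses the seated plinth with 7 to 22 N (all of step 1 and contact force between press and plinth between 7 and 22 N), for 0.2 s.
At the end, for the whole second after the job is handed in: The plinth lies in the channel with its end within 3 mm of the stop, flat on the bed (origin 6 to 10 mm above the bench), within 3 mm of the middle and parallel within 0.05 rad, at rest, and the foot presses on it with 7 to 22 N (all of step 2 and linear speed of plinth below 0.01 m/s); the robot touches nothing.
It fails at once if the foot presses the plinth with more than 32 N (contact force between press and plinth above 32 N).
It fails at once if a bystander is moved by more than 40 mm (distance of any of jar_a, jar_b, glue, cup, brush, spray, figure from where it was at the start of the episode above 0.04 m).
It also fails if it takes over 72 s, if anything falls off the work surface, if the arm or the gripper's body presses on something with over 40 N, if the wrist force passes 120 N, or if a joint passes its speed limit or range.

## Working session

There is one attempt and no reset: what is moved stays moved. The work goes in short steps, each a Python script; the robot and the scene stay as the last script left them, time stands still between calls to the robot, and variables do not carry over. Pictures are saved under pics/ and viewed, about 8 in all and at most 12, crops included, and the job is handed in when it is done.

```bash
ls; mkdir -p pics; python3 - <<'E'
from cell import env
import cv2, numpy as np
for n in ("top","side"):
    p,d=env.snapshot(n); cv2.imwrite(f"pics/{n}0.png",p); np.savez(f"{n}0.npz",p=p,d=d)
    print(n,env.camera_params(n))
print(env.camera_params("wrist"),env.get_tcp_rot(),env.get_time_s())
E
```

```text
pics
top {'K': array([[459.44169247,   0.        , 280.53362719],
       [  0.        , 459.44169247, 215.60051888],
       [  0.        ,   0.        ,   1.        ]]), 'k1': -0.08048039519907765, 'eye': array([ 0.43829125, -0.04599311,  1.78798543]), 'attitude': array([-3.07873262, -0.02047662, -1.54851971])}
side {'K': array([[500.01048328,   0.        , 273.2617394 ],
       [  0.        , 500.01048328, 206.07133976],
       [  0.        ,   0.        ,   1.        ]]), 'k1': -0.16516916047356944, 'eye': array([ 0.91113025, -1.20299136,  0.88098408]), 'attitude': array([-2.1376525 , -0.01541843,  0.2954943 ])}
{'K': array([[357.5107766 ,   0.        , 283.47363686],
       [  0.        , 357.5107766 , 207.76219198],
       [  0.        ,   0.        ,   1.        ]]), 'k1': 0.01942979072471005, 'hand_eye': array([[-2.52867493e-04,  9.68563606e-01,  2.48765909e-01,
        -6.94515484e-02],
       [-1.95432679e-03, -2.48765920e-01,  9.68561664e-01,
        -1.50326605e-01],
       [ 9.99998058e-01, -2.41252119e-04,  1.95579461e-03,
        -1.99727226e-05],
       [ 0.00000000e+00,  0.00000000e+00,  0.00000000e+00,
         1.00000000e+00]])} [-1.57237491e+00  3.47911092e-04 -2.72479570e+00] 0.1
```

View pics/top0.png

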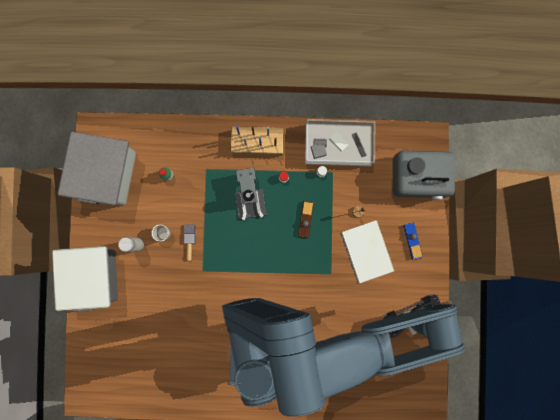

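View pics/side0.png

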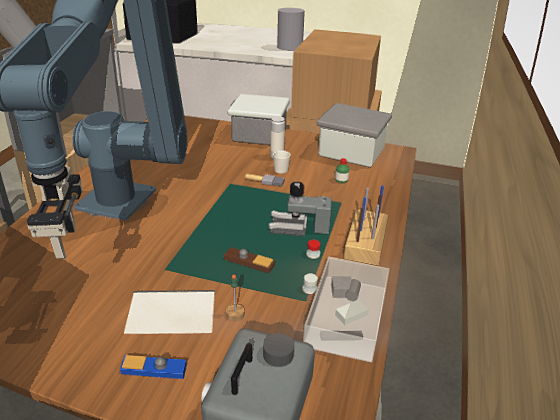

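Candidates for the plinth: the dark brown bar at top (306,219), which has the brass plate at (307,208) and the grey stump at (305,224), and the blue look-alike at (413,241). I choose the brown one. The press is at (248,195), with its mouth facing the robot. Next is a close crop to check the choice, then measuring.

```bash
cat > h.py <<'E'
import numpy as np, cv2
from scipy.spatial.transform import Rotation as R
from cell import env
def rot(a): return R.from_euler('xyz',a).as_matrix()
def cam(n,tcp=None,att=None):
    c=env.camera_params(n)
    if n=="wrist":
        h=c["hand_eye"]; T=rot(att); return c["K"],c["k1"],T@h[:3,3]+tcp,T@h[:3,:3]
    return c["K"],c["k1"],np.array(c["eye"]),rot(c["attitude"])
def rays(C,uv):
    K,k1,e,M=C
    p=cv2.undistortPoints(np.float64(uv).reshape(-1,1,2),K,np.array([k1,0,0,0,0.]),).reshape(-1,2)
    return np.c_[p,np.ones(len(p))]@M.T
def plane(C,uv,z):
    r=rays(C,uv); return C[2]+r*((z-C[2][2])/r[:,2])[:,None]
def pts(C,d):
    v,u=np.mgrid[:d.shape[0],:d.shape[1]]; return (C[2]+rays(C,np.c_[u.ravel(),v.ravel()])*d.reshape(-1,1)).reshape(*d.shape,3)
def project(C,P):
    K,k1,e,M=C; q=(np.atleast_2d(P)-e)@M; s=q[:,:2]/q[:,2:]; s=s*(1+k1*(s**2).sum(1,keepdims=True))
    return s@K[:2,:2].T+K[:2,2]
def wsnap(name):
    t,a=env.get_ee_pos(),env.get_tcp_rot(); p,d=env.snapshot("wrist"); cv2.imwrite(f"pics/{name}.png",p)
    C=cam("wrist",np.array(t),a); np.savez(name+".npz",p=p,d=d,t=t,a=a); return p,d,C
E
python3 - <<'E'
from h import *
f=np.load("top0.npz");p,d=f["p"],f["d"];C=cam("top")
cv2.imwrite("pics/c1.png",cv2.resize(p[155:255,220:350],None,fx=6,fy=6,interpolation=cv2.INTER_CUBIC))
print(plane(C,[(306,219),(307,208),(305,224),(248,195),(245,175)],0.02))
P=pts(C,d)
for u,v in [(306,219),(307,208),(305,224),(249,195),(260,230),(246,177)]: print(u,v,P[v,u].round(4))
E
```

```text
[[ 0.53954748 -0.17830141  0.02      ]
 [ 0.58222374 -0.18137528  0.02      ]
 [ 0.52014455 -0.17480321  0.02      ]
 [ 0.62715147  0.04776643  0.02      ]
 [ 0.70478004  0.06152862  0.02      ]]
306 219 [ 0.5396 -0.1784  0.019 ]
307 208 [ 0.582  -0.1812  0.0223]
305 224 [ 0.5194 -0.1736  0.0367]
249 195 [0.6131 0.0372 0.152 ]
260 230 [ 0.4937 -0.0014 -0.0023]
246 177 [0.6867 0.0533 0.0911]
```

View pics/c1.png

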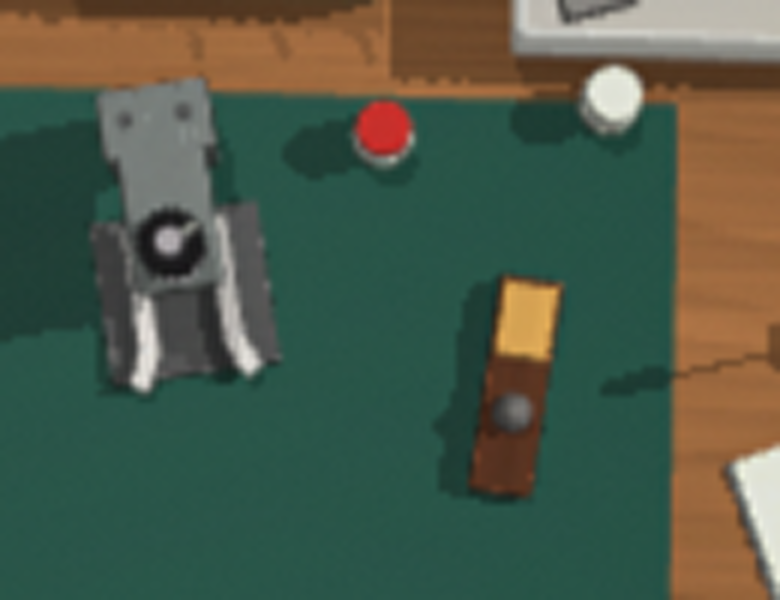

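The crop confirms the choice: brown bar, brass end far from the robot, stump nearer the free end. The press mouth faces the robot. I'll hover and look with the wrist camera.

```bash
python3 - <<'E'
from h import *
print(env.ik([0.5,-0.06,0.27],[-1.5708,0,0]))
env.movep([0.48,-0.06,0.26],[-1.5708,0,0.0])
p,d,C=wsnap("w1"); print(env.get_time_s(),env.get_ee_pos(),C[2])
E
```

```text
[-3.41262979e-01  1.52610081e-01  1.58487984e+00 -3.51003552e-06
  1.40410151e+00 -1.91205872e+00]
2.0083 [ 0.48002461 -0.06071977  0.25990813] [ 0.41216574 -0.06012445  0.41026113]
```

View pics/w1.png

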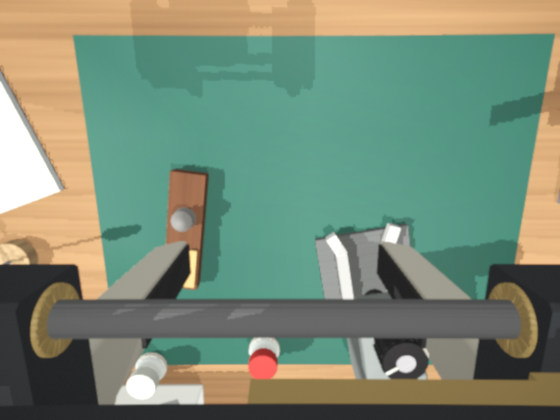

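Wrist view: the plinth's near corners are at (172,170) and (208,173), and the press plate's front edge runs from (317,238) to (407,223). I'll do rough poses, then look closer over the press.

```bash
python3 - <<'E'
from h import *
f=np.load("w1.npz");C=cam("wrist",f["t"],f["a"])
e=plane(C,[(317,238),(407,223)],.008);print(e); n=e[1]-e[0];yaw=np.arctan2(-n[0],n[1]);print("press yaw",yaw)
q=plane(C,[(172,170),(208,173),(197,289)],.018);print(q)
m=(q[0]+q[1])/2; print("plinth end mid",m, "yaw side",np.arctan2(*(q[2]-q[1])[[1,0]]))
T=cam("top"); k=plane(T,[(248,195)],.147)[0]; print("knob",k)
mid=e.mean(0); print("axis from mouth", mid+.072*np.array([np.cos(yaw),np.sin(yaw),0]))
env.movep([0.56,0.03,0.26],[-1.5708,0,yaw])
wsnap("w2");print(env.get_time_s())
E
```

```text
[[ 0.55279325 -0.0213408   0.008     ]
 [ 0.53422951  0.08354302  0.008     ]]
press yaw 0.17517917071303502
[[ 0.47009047 -0.18379822  0.018     ]
 [ 0.47341519 -0.14439262  0.018     ]
 [ 0.61382322 -0.16507479  0.018     ]]
plinth end mid [ 0.47175283 -0.16409542  0.018     ] yaw side -0.14624880291506798
knob [0.61358505 0.04103139 0.147     ]
axis from mouth [0.61440944 0.0436496  0.008     ]
2.6083
```

View pics/w2.png

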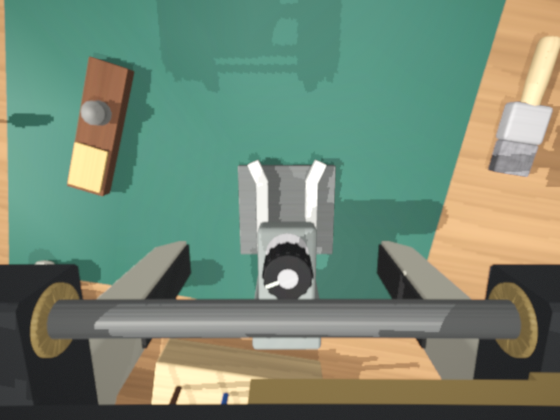

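Clear view: plate edges at columns 239 and 335, front edge at row 167, plinth corners at (95,57), (133,68) and (103,194). I'll fit the edges with masks.

```bash
python3 - <<'E'
from h import *
f=np.load("w2.npz");p=f["p"];C=cam("wrist",f["t"],f["a"])
hsv=cv2.cvtColor(p,cv2.COLOR_BGR2HSV); grey=hsv[...,1]<70
L=[];Rr=[]
for v in range(178,225,2):
    c=np.where(grey[v,200:370])[0]+200; L.append((c.min()-.5,v)); Rr.append((c.max()+.5,v))
Lw=plane(C,L,.008);Rw=plane(C,Rr,.008)
fit=lambda w:np.polyfit(w[:,0],w[:,1],1)
l,r=fit(Lw),fit(Rw); print("slopes yaw",np.arctan(l[0]),np.arctan(r[0]), "resid",np.std(Lw[:,1]-np.polyval(l,Lw[:,0])),np.std(Rw[:,1]-np.polyval(r,Rw[:,0])))
c=(l+r)/2; yaw=np.arctan(c[0]); print("width",(r-l)@[0.57,1]*np.cos(yaw))
F=[(u,np.where(grey[150:200,u])[0].min()+150-.5) for u in range(275,300)]; Fw=plane(C,F,.008).mean(0)
x=np.array([np.cos(yaw),np.sin(yaw)]); y=np.array([-x[1],x[0]])
o=np.array([0,c[1]]); o=o+x*((Fw[:2]-o)@x+.072); print("bed origin",o,"yaw",yaw)
# fences inner: bright pixels, top at z=.020
g=p.min(2)>190
for v in (170,180,190,200,210):
    b=np.where(g[v,230:345])[0]+230; bl=b[b<287];br=b[b>=287]
    if len(bl) and len(br):
        w=plane(C,[(bl.max()+.5,v),(br.min()-.5,v)],.020)[:,:2]-o; print("fence in bed",v,(w@x).round(4),(w@y).round(4))
# knob cap
k=plane(C,[(289,279)],.145)[0][:2]-o; print("knob in bed(wrist)",k@x,k@y)
k=plane(cam("top"),[(248,195)],.147)[0][:2]-o; print("knob in bed(top)",k@x,k@y)
# plinth
wood=((hsv[...,0]<15)|(hsv[...,0]>170))&(hsv[...,1]>90)&(hsv[...,2]<140); brass=(hsv[...,0]>12)&(hsv[...,0]<32)&(hsv[...,1]>90)&(hsv[...,2]>150)
m=((wood|brass)&True).astype(np.uint8); m[:, :40]=0;m[:,200:]=0;m[220:]=0;m=cv2.morphologyEx(m,cv2.MORPH_CLOSE,np.ones((9,9)))
cs=max(cv2.findContours(m,0,2)[0],key=cv2.contourArea)[:,0]
w=plane(C,cs,.018)[:,:2]; rc=cv2.minAreaRect((w*1000).astype(np.float32)); print("plinth rect mm",rc)
bm=brass.astype(np.uint8);bm[:,:40]=0;bm[:,200:]=0;bm[220:]=0
bc=max(cv2.findContours(bm,0,2)[0],key=cv2.contourArea)[:,0]; print("brass",cv2.minAreaRect((plane(C,bc,.022)[:,:2]*1000).astype(np.float32)))
E
```

```text
slopes yaw 0.17432020162314346 0.1638852907382176 resid 0.0002944407864696229 0.000320502952731876
width 0.11142666760792998
bed origin [0.61568029 0.04216113] yaw 0.16910739393905608
fence in bed 170 [-0.0674 -0.0677] [-0.0262  0.0252]
fence in bed 180 [-0.0563 -0.0566] [-0.0219  0.0211]
fence in bed 190 [-0.0451 -0.0453] [-0.0209  0.0202]
fence in bed 200 [-0.0337 -0.0339] [-0.0209  0.0205]
fence in bed 210 [-0.0221 -0.0224] [-0.021   0.0207]
knob in bed(wrist) 0.0023698926906013844 0.0018953429380865426
knob in bed(top) -0.0022554908553279267 -0.0007609955477888703
plinth rect mm ((542.430908203125, -173.64614868164062), (45.00001907348633, 139.26214599609375), 82.22631072998047)
brass ((584.5198364257812, -181.5814208984375), (36.390464782714844, 50.781585693359375), 82.34918212890625)
```

```bash
python3 - <<'E'
from h import *
a=-0.136; g=np.array([0.5415,-0.1736])-.053*np.array([np.cos(a),np.sin(a)])
o=[-1.5708,0,a]
env.movep([*g,.10],o); env.servo_line([*g,.0195],v=.08); print("down",env.get_ee_pos(),env.get_wrist_force())
env.set_gripper(0.03); print("open",env.get_opening(),env.get_time_s())
env.servo_line([*g,.0195+.045],v=.1); print(env.get_wrist_force(),env.get_opening())
by=.170; bx=np.array([np.cos(by),np.sin(by)]); bo=np.array([.6155,.0421])
q=bo+bx*(-.213)
env.movep([*q,.0195+.045],[-1.5708,0,by]); env.sleep(.3)
print(env.get_ee_pos(),env.get_tcp_rot(),env.get_wrist_force(),env.get_torque(),env.get_time_s())
wsnap("w3"); s,_=env.snapshot("side"); t,_=env.snapshot("top")
cv2.imwrite("pics/m3.png",np.hstack([cv2.imread("pics/w3.png")[:,:400],cv2.resize(s[150:290,190:330],(400,420),interpolation=cv2.INTER_CUBIC)]))
cv2.imwrite("pics/s3.png",s)
E
```

```text
down [ 0.4893977  -0.16662436  0.01996461] [ 0.58714515 -0.64877788  0.47195947]
open 0.03995600843183612 5.6667
[ 0.72644982 -0.28941905 -1.07564785] 0.03945268495118138
[0.40627668 0.00513744 0.064446  ] [-1.57094664e+00 -2.54872995e-04  1.68206206e-01] [ 0.08383132  0.54651582 -1.69071058] [ 0.05799043 -0.03801284  0.04546414] 7.3583
```

View pics/m3.png

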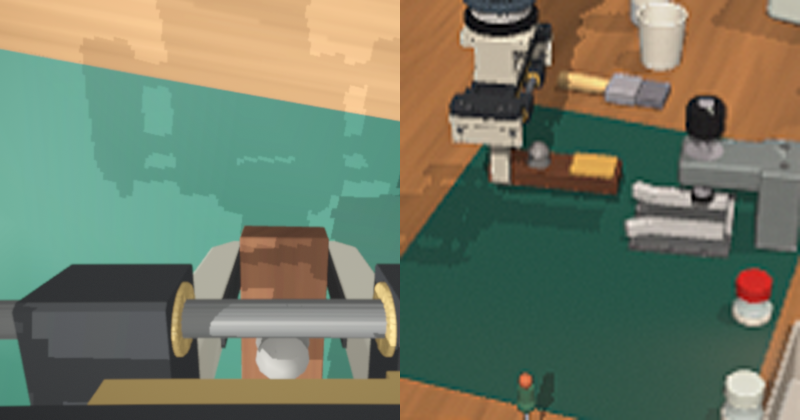

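The plinth is held squarely: its near end is at wrist row 237, columns 241–328. Now to insert it in steps with force checks.

```bash
cat >> h.py <<'E'
by=.170; bx=np.array([np.cos(by),np.sin(by)]); yb=np.array([-bx[1],bx[0]]); bo=np.array([.6155,.0421])
def go(x,z,y=0,v=.06): env.servo_line([*(bo+bx*x+yb*y),z],v=v)
def f():
    w=np.array(env.get_wrist_force()); return np.array([w[:2]@bx,w[:2]@yb,w[2]])
def pb():
    e=np.array(env.get_ee_pos()); d=e[:2]-bo; return np.array([d@bx,d@yb,e[2]])
E
python3 - <<'E'
from h import *
F=np.load("w3.npz");C=cam("wrist",F["t"],F["a"])
e=plane(C,[(241,237),(328,239)],.063)[:,:2]; d=e.mean(0)-F["t"][:2]; print("end rel tcp",d@bx,d@yb, "yaw",np.arctan2(-(e[1]-e[0])[0],(e[1]-e[0])[1]))
G=-.070-(d@bx); print("grip plinth x",G)
G=-.053
base=f()
go(-.042-.078+G,.0195+.013,v=.1); print("pre",pb(),f()-base)     # front at -0.050? stays 5 mm above plate
for x in (-.110,-.098):
    go(x+G,.0195+.012,v=.06); print(x,pb(),(f()-base).round(2))
go(-.098+G,.0195+.0092,v=.03); print("low",pb(),(f()-base).round(2),env.get_time_s())
for x in (-.09,-.08,-.07,-.06,-.052):
    go(x+G,.0195+.009,v=.05); w=f()-base; print(x,pb().round(4),w.round(2))
    if abs(w[0])>12 or abs(w[1])>15: break
print(env.get_time_s())
E
```

```text
end rel tcp -0.014799804170767582 0.00043898799869475364 yaw 0.14493460650067413
grip plinth x -0.055200195829232426
pre [-0.17299196  0.00034542  0.03241151] [ 0.79457043  2.45414784 -0.78394827]
-0.11 [-1.62348428e-01  9.49065876e-05  3.17353981e-02] [ 0.8   3.67 -1.27]
-0.098 [-1.50061595e-01  1.65101713e-05  3.15627488e-02] [-0.02  4.36 -1.06]
low [-1.50310144e-01 -1.35585462e-04  2.88860379e-02] [0.75 6.4  1.53] 9.0833
-0.09 [-0.1427 -0.      0.0283] [ 0.81  4.86 -0.48]
-0.08 [-0.1322 -0.      0.0285] [ 0.19  5.11 -1.12]
-0.07 [-0.1222 -0.      0.0286] [ 0.58  4.72 -0.69]
-0.06 [-0.1124  0.      0.0285] [-0.21  5.13 -0.67]
-0.052 [-0.1045  0.      0.0285] [-1.21  4.75 -1.16]
10.75
```

A lateral 5 N says it's rubbing the −y fence, so I'll shift +y slightly and push home.

```bash
python3 - <<'E'
from h import *
base=np.array([.19,.53,-1.69])
for dy in (.0005,.001,.0015):
    x=pb()[0]; go(x,.0285,y=dy,v=.02); w=f()-base; print(dy,pb().round(4),w.round(2))
    if w[1]<1.5: break
x=pb()[0]
for i in range(12):
    x+=.002; go(x,.0285,y=dy,v=.02); w=f()-base; print(round(x,4),pb().round(4),w.round(2))
    if w[0]<-10: break
s,_=env.snapshot("side"); cv2.imwrite("pics/s4.png",s); wsnap("w4"); print(env.get_torque(),env.get_time_s())
E
```

```text
0.0005 [-0.1044  0.0004  0.0285] [-1.4   2.81 -1.26]
0.001 [-0.1043  0.0007  0.0286] [-1.09  2.16  0.2 ]
0.0015 [-0.1036  0.001   0.0288] [ 0.33  0.5  -0.46]
-0.1016 [-0.101   0.0012  0.0287] [ 0.17 -0.35  0.08]
-0.0996 [-0.0993  0.0014  0.0285] [-0.77  0.3   0.63]
-0.0976 [-0.0974  0.0015  0.0285] [-0.11 -0.58 -0.36]
-0.0956 [-0.0957  0.0016  0.0284] [-0.72 -0.03 -0.48]
-0.0936 [-0.0956  0.0017  0.0279] [-4.91 -1.75  1.68]
-0.0916 [-0.0956  0.0019  0.0274] [-10.78  -2.45   3.41]
[-0.65263469  1.34181371 -0.21927407] 13.1333
```

Firm stop at the expected place (implied plinth x about −0.041 to −0.043). I'll release and check.

```bash
python3 - <<'E'
from h import *
go(-.0948,.0279,y=.0016,v=.02); print(f())
env.set_gripper(.07); p0=pb(); print(p0)
go(p0[0],.11,y=p0[1],v=.15); 
env.movep([*(bo+bx*(-.10)),.24],[-1.5708,0,by]); env.sleep(.2)
wsnap("w5"); s,_=env.snapshot("side"); t,_=env.snapshot("top"); np.savez("k5.npz",s=s,t=t)
w=cv2.imread("pics/w5.png")[120:380,180:400]
cv2.imwrite("pics/m5.png",np.hstack([cv2.resize(w,(400,473)),cv2.resize(s[150:270,230:340],(400,473),interpolation=cv2.INTER_CUBIC)]))
print(env.get_ee_pos(),env.get_wrist_force(),env.get_torque(),env.get_time_s())
for c in (-2.2,-2.5,-2.7):
  print(env.ik([*bo,.133],[-1.5708,0,by+1.0]),env.ik([*bo,.133],[-1.5708,0,by-3]))
E
```

```text
[-3.98457836 -1.40574887 -0.24219647]
[-0.0947133   0.00157275  0.02792633]
[0.51650387 0.02525395 0.23879284] [ 0.93552109 -0.46482969 -0.0135601 ] [ 0.0560569  -0.17279352  0.07298863] 15.7833
[-1.12282477e-01  4.57868547e-01  1.50453561e+00 -1.13073072e-06
  1.17918498e+00 -2.85307837e+00] [-1.12285009e-01  4.57870941e-01  1.50453169e+00  3.62234989e-06
  1.17919153e+00  1.14691728e+00]
[-1.12282477e-01  4.57868547e-01  1.50453561e+00 -1.13073072e-06
  1.17918498e+00 -2.85307837e+00] [-1.12285009e-01  4.57870941e-01  1.50453169e+00  3.62234989e-06
  1.17919153e+00  1.14691728e+00]
[-1.12282477e-01  4.57868547e-01  1.50453561e+00 -1.13073072e-06
  1.17918498e+00 -2.85307837e+00] [-1.12285009e-01  4.57870941e-01  1.50453169e+00  3.62234989e-06
  1.17919153e+00  1.14691728e+00]
```

View pics/m5.png

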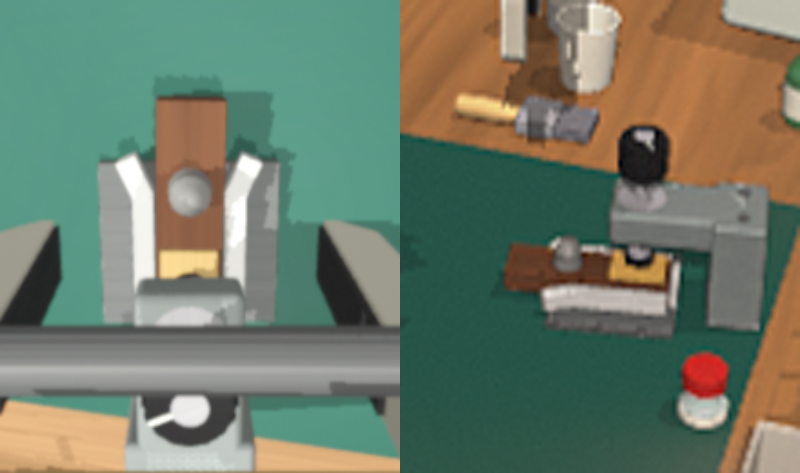

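Seated: the end stop, fences and brass under the foot look right. I'll check the near-end position numerically, then grip the knob.

```bash
python3 - <<'E'
from h import *
F=np.load("w5.npz");C=cam("wrist",F["t"],F["a"])
e=plane(C,[(266.3,173.5),(303.7,173.5)],.026)[:,:2]-bo; print("near end bed x (want -.112), y", (e@bx).round(4),(e@yb).round(4))
k=plane(C,[(284.5,345)],.147)[0,:2]-bo; print("knob",k@bx,k@yb)
y0=by+.9
env.movep([*bo,.24],[-1.5708,0,y0]); print(env.get_joints())
env.servo_line([*bo,.131],v=.1); print(env.get_ee_pos(),env.get_wrist_force(),env.get_torque())
for i in range(4): env.sleep(.05); print(env.get_torque()[2])
env.set_gripper(.03); print(env.get_opening(),env.get_wrist_force(),env.get_time_s())
for i in range(4): env.sleep(.05); print(env.get_torque(),env.get_ee_pos())
E
```

```text
near end bed x (want -.112), y [-0.1125 -0.1125] [-0.0174  0.0208]
knob 0.0018175098934262804 0.0010073081499730123
[-1.12258909e-01  3.76691152e-01  1.35875372e+00 -1.28809612e-04
  1.40724357e+00 -2.75118953e+00]
[0.61604691 0.04204083 0.13180472] [ 0.43835445  0.35440275 -0.27789575] [ 0.07063435 -0.08558278  0.01272425]
0.035461633484207215
0.007198611254904954
0.02258259714226065
-0.01820843935314551
0.039163054521126055 [-2.30954632  0.66236811  1.53336439] 18.6417
[ 0.203856    0.25192349 -0.06986913] [0.61517205 0.04228905 0.13100833]
[ 0.26692726  0.19776423 -0.02856644] [0.61516408 0.04226532 0.13099553]
[ 0.26038445  0.28050657 -0.00823798] [0.61515857 0.04228389 0.13097397]
[0.25572504 0.28509277 0.00840523] [0.6151555  0.0423149  0.13098126]
```

```bash
cat >> h.py <<'E'
import json,os
Y0=by+.9; Z0=.131
def turn(th,w=.8,n=8):
    prev=json.load(open("log.json")) if os.path.exists("log.json") else []
    last=prev[-1][0] if prev else 0
    # mean speed chosen so the line takes |dth|/w seconds
    dz=3.82e-3*abs(th-last); env.servo_line([*bo,Z0-3.82e-3*th],[-1.5708,0,Y0-th],v=max(dz/(abs(th-last)/w),1e-3))
    t=[];q=[]
    for i in range(n):
        t.append(env.get_torque()[2]); q.append(f()); env.sleep(.02)
    a=(Y0-env.get_tcp_rot()[2]+np.pi)%(2*np.pi)-np.pi
    r=[th,float(np.mean(t)),float(np.std(t)),*np.mean(q,0).tolist(),float(a)]; json.dump(prev+[r],open("log.json","w"))
    print(np.round(r,3),round(env.get_time_s(),2)); return r[1]
E
python3 - <<'E'
from h import *
for th in (.15,.3,.5,.7,.9,1.0): turn(th)
print(env.get_ee_pos(),env.get_opening())
E
```

```text
[ 0.15  -0.088  0.03  -3.164  2.209  2.658  0.148] 19.31
[ 0.3   -0.131  0.023 -3.847  3.295  2.992  0.298] 19.78
[ 0.5   -0.145  0.035 -4.416  3.669  3.105  0.498] 20.32
[ 0.7   -0.152  0.029 -4.267  4.07   3.49   0.698] 20.85
[ 0.9   -0.134  0.025 -4.137  4.127  3.616  0.898] 21.38
[ 1.    -0.141  0.034 -4.291  4.597  3.668  0.998] 21.79
[0.6148918  0.04275911 0.1271362 ] 0.039717282761555416
```

The torque sign is opposite to what I expected, so I'll check that the knob really turns clockwise with the hand.

```bash
python3 - <<'E'
from h import *
p,d,C=wsnap("w6"); s,_=env.snapshot("side"); s5=np.load("k5.npz")["s"]
r=lambda a:cv2.resize(a[170:250,260:340],(400,400),interpolation=cv2.INTER_CUBIC)
cv2.imwrite("pics/m6.png",np.hstack([r(s),cv2.resize(p[200:400,180:380],(400,400))]))
# moment details
for i in range(4): print(np.round(env.get_torque(),3),np.round(env.get_wrist_force(),2),np.round(env.get_joints(),3),np.round(env.get_effort(),3)); env.sleep(.05)
E
```

```text
[ 0.527  0.676 -0.159] [-4.87  4.91  4.29] [-1.120e-01  4.630e-01  1.512e+00  1.000e-03  1.168e+00 -1.755e+00] [ -2.343 -51.035 -27.657  -0.995  -1.715  -0.141]
[ 0.575  0.616 -0.116] [-4.95  3.84  4.81] [-1.120e-01  4.630e-01  1.512e+00  1.000e-03  1.168e+00 -1.755e+00] [ -2.345 -51.035 -27.657  -0.995  -1.715  -0.141]
[ 0.57   0.646 -0.154] [-5.44  4.25  3.01] [-1.120e-01  4.630e-01  1.512e+00  1.000e-03  1.168e+00 -1.755e+00] [ -2.344 -51.035 -27.657  -0.995  -1.715  -0.141]
[ 0.557  0.628 -0.175] [-4.99  3.58  3.28] [-1.120e-01  4.630e-01  1.512e+00  1.000e-03  1.168e+00 -1.755e+00] [ -2.344 -51.035 -27.657  -0.995  -1.715  -0.141]
```

View pics/m6.png

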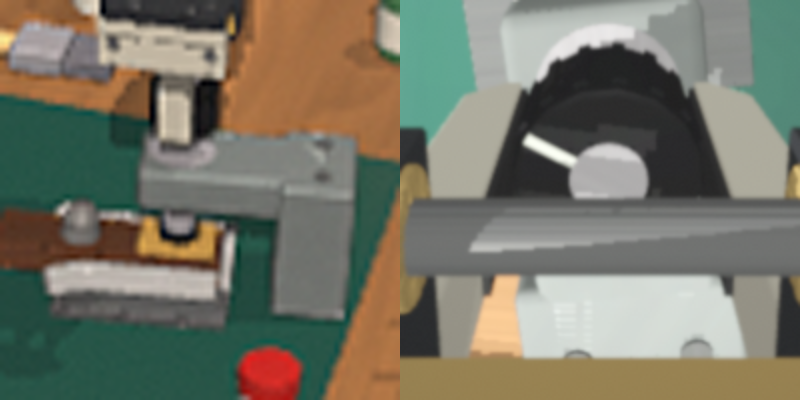

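The pointer went from left-down to left-up in the wrist view, so the knob follows clockwise; it's only the sign convention of the reading. I'll reduce the lateral load by re-centring 1 mm, then continue in small steps with a shift watch in either direction.

```bash
sed -i 's/^Y0=by/bo=bo+np.array([-.001,.001]); Y0=by/' h.py; python3 - <<'E'
from h import *
b=[]
for k in range(11,40):
    th=k/10; t=turn(th,n=12); b.append(t)
    if len(b)>=4 and abs(t-np.mean(b[1:4]))>.03: break
print(env.get_ee_pos(),env.get_opening())
E
```

```text
[ 1.1    0.073  0.022 -1.057  1.055  0.656  1.1  ] 22.93
[ 1.2   -0.089  0.046  0.043  0.598 -0.433  1.199] 23.4
[ 1.3   -0.061  0.057  0.896  0.681 -0.79   1.298] 23.88
[ 1.4   -0.049  0.042  1.922  0.82  -1.079  1.398] 24.35
[ 1.5   -0.055  0.04   2.98   1.004 -1.686  1.498] 24.82
[ 1.6   -0.015  0.055  3.892  1.707 -2.159  1.598] 25.3
[0.61471564 0.04322892 0.12497468] 0.03960313641295346
```

```bash
python3 - <<'E'
from h import *
def rd(n,lab):
    t=[]
    for i in range(n): t.append(env.get_torque()[2]); env.sleep(.02)
    print(lab,np.round(t,3),"eff6",round(env.get_effort()[5],3),f().round(2),env.get_time_s())
rd(6,"now")
env.servo_line([*bo,Z0-3.82e-3*1.63],[-1.5708,0,Y0-1.63],v=.0003); rd(10,"1.63")
p,d,C=wsnap("w7"); s,_=env.snapshot("side")
r=lambda a:cv2.resize(a[180:240,270:330],(400,400),interpolation=cv2.INTER_CUBIC)
cv2.imwrite("pics/m7.png",np.hstack([r(s),cv2.resize(p[200:400,180:380],(400,400))]))
E
```

```text
now [0.065 0.054 0.048 0.078 0.049 0.102] eff6 0.063 [ 4.92  1.94 -2.79] 25.4
1.63 [-0.057 -0.081 -0.082 -0.052 -0.09  -0.043 -0.062 -0.041 -0.036 -0.112] eff6 -0.072 [ 4.87  2.01 -2.09] 25.8167
```

View pics/m7.png

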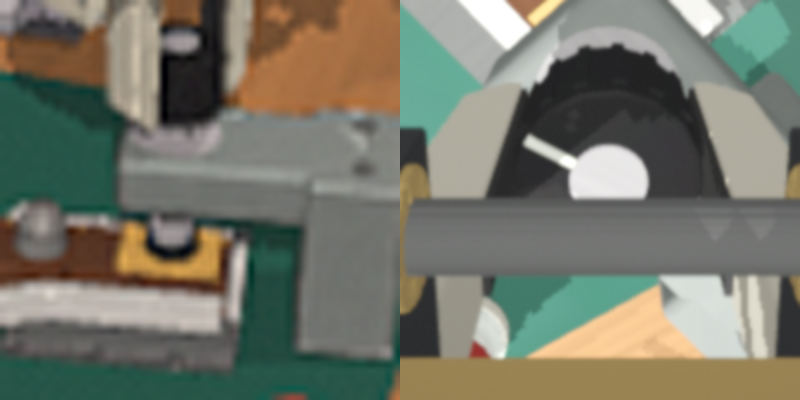

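The pointer has stayed fixed in the hand, so there is no slip and the knob turns 1:1. After a stop the torque drifts, so I'll watch it settle.

```bash
python3 - <<'E'
from h import *
def ser(T,lab):
    t=[];e=[];j=[]
    for i in range(int(T/.1)): env.sleep(.1); t.append(env.get_torque()[2]); e.append(env.get_effort()[5]); j.append(env.get_joints()[5])
    print(lab,"tz",np.round(t,3),"e6",np.round(e,3),"j6",np.round(j,4),f().round(2),round(env.get_time_s(),2))
ser(1.0,"1.63 settle")
env.servo_line([*bo,Z0-3.82e-3*1.68],[-1.5708,0,Y0-1.68],v=.0008); ser(1.0,"1.68")
E
```

```text
1.63 settle tz [-0.063 -0.111 -0.059 -0.052 -0.072 -0.032 -0.036 -0.061 -0.125 -0.108] e6 [-0.071 -0.072 -0.071 -0.071 -0.071 -0.071 -0.071 -0.071 -0.071 -0.071] j6 [-1.1225 -1.1226 -1.1225 -1.1225 -1.1225 -1.1225 -1.1225 -1.1225 -1.1225
 -1.1225] [ 4.62  2.34 -0.48] 26.92
1.68 tz [-0.143 -0.018 -0.069 -0.103 -0.06  -0.058 -0.04  -0.058 -0.082 -0.057] e6 [-0.064 -0.068 -0.068 -0.068 -0.068 -0.068 -0.068 -0.068 -0.068 -0.068] j6 [-1.0725 -1.0725 -1.0725 -1.0725 -1.0725 -1.0725 -1.0725 -1.0725 -1.0725
 -1.0725] [ 4.88  2.37 -2.5 ] 28.17
```

Joint-6 effort is a much cleaner signal than the wrist moment. My centring shift changed the baseline, so I'll back off to well before any possible contact and sweep forward evenly, logging the effort.

```bash
cat >> h.py <<'E'
def st(th,last,w=.5,T=.15):
    env.servo_line([*bo,Z0-3.82e-3*th],[-1.5708,0,Y0-th],v=3.82e-3*w)
    e=[env.get_effort()[5]]; m=[env.get_torque()[2]]
    for i in range(5): env.sleep(T/5); e.append(env.get_effort()[5]); m.append(env.get_torque()[2])
    print(round(th,2),"e6",np.round(e,3),"mz",round(np.mean(m),3),"j6",round(env.get_joints()[5]-th,4),f().round(1),round(env.get_time_s(),2))
    return e[-1]
E
python3 - <<'E'
from h import *
l=1.68
for th in (1.4,1.1,.8): st(th,l); l=th
for th in np.arange(.9,1.65,.1): st(th,l); l=th
E
```

```text
1.4 e6 [0.019 0.085 0.088 0.093 0.092 0.087] mz 0.106 j6 -2.7506 [ 4.6  2.  -1.4] 28.84
1.1 e6 [0.02  0.049 0.06  0.056 0.044 0.028] mz 0.051 j6 -2.7503 [ 4.3  0.6 -3. ] 29.54
0.8 e6 [0.017 0.048 0.059 0.056 0.044 0.031] mz 0.065 j6 -2.7503 [ 4.6 -2.4 -2.1] 30.24
0.9 e6 [ 0.162  0.001 -0.066 -0.074 -0.08  -0.077] mz -0.081 j6 -2.753 [ 4.3 -0.9 -2.5] 30.68
1.0 e6 [ 0.146 -0.073 -0.119 -0.115 -0.111 -0.111] mz -0.11 j6 -2.7545 [ 4.7 -1.4 -2.1] 31.12
1.1 e6 [ 0.061 -0.055 -0.1   -0.116 -0.122 -0.124] mz -0.126 j6 -2.7552 [ 5.2 -2.7 -1.1] 31.57
1.2 e6 [ 0.03  -0.08  -0.112 -0.121 -0.123 -0.123] mz -0.111 j6 -2.7552 [ 4.3 -2.7 -2.4] 32.01
1.3 e6 [ 0.055 -0.051 -0.092 -0.107 -0.112 -0.113] mz -0.121 j6 -2.7552 [ 4.9 -1.3 -1.8] 32.45
1.4 e6 [ 0.066 -0.04  -0.081 -0.095 -0.1   -0.102] mz -0.104 j6 -2.7552 [ 5.4 -2.1 -1.9] 32.89
1.5 e6 [ 0.078 -0.028 -0.069 -0.084 -0.089 -0.09 ] mz -0.074 j6 -2.7552 [ 4.  -1.4 -1.4] 33.33
1.6 e6 [ 0.09  -0.017 -0.057 -0.072 -0.077 -0.079] mz -0.07 j6 -2.7552 [ 5.2 -1.1 -2.6] 33.77
```

Clean result: the effort is flat at −0.123 up to θ≈1.21, then rises 0.0115 per 0.1 rad, which is exactly the pressing slope. So 14 N is at θ≈1.68 (e6≈−0.068). I'll finish there and release.

```bash
python3 - <<'E'
from h import *
st(1.68,1.6); 
env.set_gripper(.075); e=env.get_ee_pos(); print(env.get_opening(),f())
env.servo_line([e[0],e[1],.22],v=.12)
bo0=np.array([.6155,.0421])
env.movep([*(bo0+bx*(-.10)),.24],[-1.5708,0,by]); env.sleep(.2)
p,d,C=wsnap("w8"); s,_=env.snapshot("side")
cv2.imwrite("pics/m8.png",np.hstack([cv2.resize(p[120:380,180:400],(400,473)),cv2.resize(s[150:270,230:340],(400,473),interpolation=cv2.INTER_CUBIC)]))
print(env.get_wrist_force(),env.get_time_s())
E
```

```text
1.68 e6 [ 0.108 -0.003 -0.046 -0.062 -0.067 -0.069] mz -0.07 j6 -2.7553 [ 5.4 -0.3 -1.9] 34.19
0.0747240885742373 [0.10179068 0.18032403 0.48807592]
[ 0.22180988 -0.01427109 -0.55283171] 37.0083
```

View pics/m8.png

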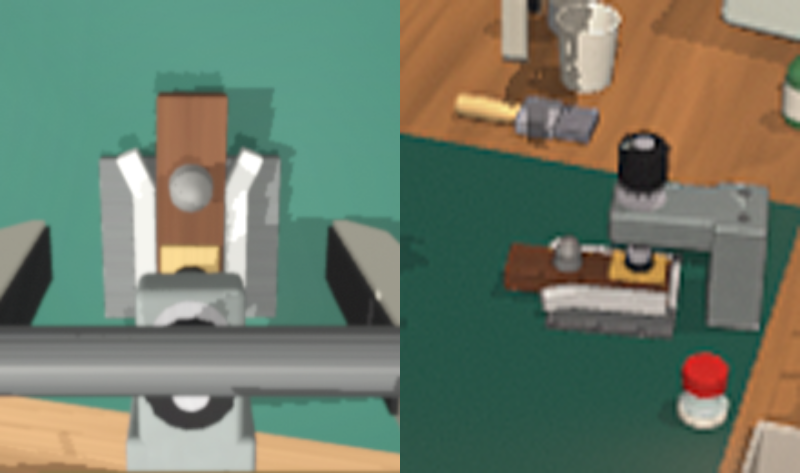

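The plinth is unchanged relative to the plate (63 px from its near end to the plate front, before and after). The foot is on the brass and the hand is clear.

```bash
python3 -c "
from cell import env
env.close_job(); print(env.get_time_s())"
```

```text
the job is handed in; nothing more can be done
the job is handed in; nothing more can be done
```

I put the plinth into the press brass plate first, pushed it home against the stop and turned the knob clockwise until the foot pressed at about 14 N. Then I let go, moved clear and handed the job in at about 37 s. No verdict was reported.

- **Seating:** the stop was reached where expected. The near end measured −112.5 mm in the bed frame (−112 mm is nominal), about 1.7 mm off the middle by a hand-read image; the measured edges were uncertain by 1–2 mm. The last picture shows it unmoved by the clamping.
- **Pressing force:** joint-6 effort was flat until contact at about 1.21 rad of turn, then rose at the expected rate. At the final 1.68 rad it had shifted by 0.055 N m, which matches 14 N. I inferred the force from this torque shift; I had no direct force reading.
- **What disagreed:** after each stop the torque reading had the opposite sign to what I expected. My first turn had reached 1.68 rad before I was sure of contact, so I backed off and swept forward again. That means the foot came off and pressed a second time, at no more than about 14 N.
- **Bystanders:** the arm touched none that I know of, and those visible in the last side picture were in place. I did not re-measure the others.

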